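# Prise open the dish case and store the 60 mm dishes

## Robot

A 6-joint arm with a two-finger parallel gripper is mounted at the origin on the work surface. World frame = base frame: x ahead of the robot, y to its left, z up, the work surface at z = 0. Lengths are in m, angles in rad, forces in N, time in s.
With the tool pointing down it reaches from about 0.35 to 0.775 m from the base axis. Payload 5.5 kg.
Tool frame: the origin (TCP) lies on the centre line of the jaws, within the pads' length; the fingertips stand 11 mm ahead of it and the grasp point (between the pads) lies 8 mm behind it; z points along the fingers, y is the line along which they close (so a half turn about z gives the same grasp; the last joint's range is limited). The gripper opens to 85 mm and grips with 20 to 120 N. Pads are 22 mm wide; open, the fingers measure 114 mm over their backs; the gripper's body (76 mm by 85 mm) begins 54 mm behind the grasp point. The pads swing forward as they close: fully open they stand 13 mm farther back than shut.
Start: joints at [0.988, 0.313, 0.046, 1.304, 0, 1.431], TCP at [0.246, 0.52, 0.242] pointing down, gripper open.
Joint ranges: [-2.76, 2.76], [-0.86, 1.69], [-1.03, 1.26], [-2.2, 2.34], [-1.47, 1.5], [-3.14, 3.14]. Speed limits (rad/s): [2.57, 2.57, 3.14, 3.14, 3.14, 3.14].

## Interface

Orientations are given as a unit quaternion [w, x, y, z].
In Python, from workcell import env, viewer, order, models gives the robot as it stands.
- The arm moves only by the tool drive_tool, never from a script. Its argument "series" is a list that holds one entry, the list of rows, each a list of 6 numbers: the shift along the tool's x, y, z each as a share of 120 mm, from -1 to 1, then the turn, a rotation vector about the tool's x, y, z each as a share of 180 degrees, from -1 to 1. A call has 1 to 20 rows; each row shifts and turns the commanded pose from where the row before left it, along the tool's axes as they then stand; what a row does not reach is not made up. A row lasts 1/8 s, in which the tool goes at most 62.5 mm and 10.7 degrees, less where a joint would pass 70% of its speed; a pose out of reach is approached as far as the arm can. A call with a number of a shift or a turn outside -1 to 1 is refused whole. A call with a gripper value outside its range is refused whole. "jaw" is the opening, from -1 (shut) to 1 (fully open), set as the call begins (left out, the last holds). The fingers move at their own pace and stop on an object; "grip_force" is the grip in N (left out, the last holds). Time passes only in rows, so rows that do not move let the fingers close. It gives the time, the measured TCP pose, the force, the opening and the grip force at its end, in the units of the state.
- env.get_state(): the state, without advancing time (a new reading comes with each control period).
- viewer.read_camera(name): name is "scene" or "top"; returns the picture (480x640x3 uint8, red, green, blue); there is no depth.
- viewer.camera_info(name): a dict with "intrinsics" (3x3 intrinsics, pixels), "R" (3x3) and "t" (3): a world point X has camera coordinates R X + t. Camera axes: x right, y down, z forward; pixel columns grow to the right and rows downward; lengths in m; the calibration is good to about 2 mm. A picture is of the moment at which its call begins. camera_info takes no time and is no camera call.
- order.hand_in(): hands the job in; it is judged then, once.
Trained networks look in the newest picture that a camera, given by its name, has taken for a name from the list of things; names that differ only in an ending like _2 or _b are one class to them, and where a whole thing is asked for, a point or a joint stands for the part that bears it (a point fixed in the world has none). Each returns a list of dicts, best first, with "score" (0 to 1); they miss things now and then, are a little off and sometimes report something else, mostly with a low value. They report only what shows in the picture. A call takes as long as a camera call. They do not tell look-alikes from the thing itself.
- models.silhouettes(label, camera): "region" (480x640 bool, what is visible of it) and "location" ([column, row] in pixels, amid what is visible of it).
The state is a dict: "clock": time; "joint_pos": joint angles; "qvel": joint speeds; "tau": joint torques, N m; "tcp_pos": TCP position; "orientation": TCP orientation; "wrist_force": force on the tool from outside, world axes, zero at the start; "ft_torque": the same for the moment, N m; "finger_gap": finger opening in m; "grip_force": force on a finger pad.
Only numpy, scipy, OpenCV 4.12 (cv2) and the standard library are available. Lean on these libraries where they do the work, as an engineer would, in place of code of your own. Each camera call takes 0.05 s, during which the arm holds its last target. There are 200 camera calls.

## Task

In the clean hood, prise the blue lid of the dish case up with the spatula's blade (not with the fingers), and swing it fully open. Stack every 60 mm petri dish that is there in one square, aligned pile on the round mark inside the case, and push the lid fully shut; the spatula must end up lying flat on its green mat again. Leave the 45 mm dishes and the bottle, jar and beaker where they stand.

Things in the scene. Friction and masses are not known exactly. Their poses are not given: they have to be found in the camera images.
- case_lid (a joint): opening angle of the blue lid of the dish case, rad: 0 = shut flat, 1.75 = its stop, leaning back a little past upright. The hinge is stiff with friction: the lid stays at whatever angle it is left, and must be pushed all the way open and all the way shut (about 1.5 N at the lip). Lid: flat plate 146 x 168 x 5 mm, 0.1 kg, hinged along the far edge of the case
- case: fixed aluminium open-topped box for dishes, 128 (x) x 168 (y) mm, rim 67 mm high, walls 4 mm, inner floor 5 mm above the table, inside 120 x 160 mm. Origin: centre of its underside. Its x axis points from its front (lip side, towards the robot) to the hinge side.
- lid_hinge (a point): hinge axis of the lid: middle of the far rim of the case, at the level of the lid's underside (67 mm), 64 mm along the case's +x from its origin; the axis runs along the case's y
- lid_lip (a point): middle of the front edge of the lid's underside, 146 mm from the hinge axis; moves with the lid. Shut, the lip overhangs the case's front wall by 18 mm at 67 mm height; under it a fixed ledge, equally deep, has its top at 58 mm: an open slot 9 mm high, 18 mm deep, across the whole front, too narrow for fingers, made for a blade
- pile_mark (a point): centre of the round blue mark, 64 mm across, in the middle of the case's inner floor (5 mm above the table)
- spatula: flat-bladed spatula, 60 g, lying on its mat: black square handle 14 x 14 mm from x = -60 to +50 mm, then a straight steel blade 18 mm wide and 2.5 mm thick from x = 45 to 110 mm, at mid-height of the handle (7 mm up). x points along the blade. Origin: on the handle's underside, centre of mass about 15 mm ahead of it
- spatula_tip (a point): tip of the spatula's blade, 110 mm ahead of the spatula's origin, at mid-thickness of the blade (7 mm above the handle's underside)
- mat: fixed green mat 240 x 110 x 3 mm, the spatula's place. Origin: centre of its underside, x along its length
- dish60_a: closed petri dish of the right size: white lid, cream base, disc 60 mm across and 15 mm high, flat top and bottom, 30 g, may be absent. Origin: centre of its underside
- dish60_b: closed petri dish of the right size: white lid, cream base, disc 60 mm across and 15 mm high, flat top and bottom, 30 g, may be absent. Origin: centre of its underside
- dish60_c: closed petri dish of the right size: white lid, cream base, disc 60 mm across and 15 mm high, flat top and bottom, 30 g, may be absent. Origin: centre of its underside
- dish60_d: closed petri dish of the right size: white lid, cream base, disc 60 mm across and 15 mm high, flat top and bottom, 30 g, may be absent. Origin: centre of its underside
- dish45_a: look-alike petri dish of the wrong size: the same white and cream, 45 mm across and 15 mm high. Origin: centre of its underside
- dish45_b: look-alike petri dish of the wrong size: the same white and cream, 45 mm across and 15 mm high. Origin: centre of its underside
- media_bottle: bystander: amber bottle with a blue cap, 70 mm across, 140 mm high. Origin: centre of its underside
- tube_jar: bystander: glass jar with a blue cap, 76 mm across, 110 mm high. Origin: centre of its underside
- beaker: bystander: white plastic beaker, 80 mm across, 100 mm high. Origin: centre of its underside
There are look-alikes about, which are no part of the job. What is meant by the case is not black or purple, and is the smaller of those in its own colour.

How it is judged:
By the outcome, as a careful person would: the job done as asked, in the order asked, and still so for the second after the job is handed in, with the robot touching nothing.
Of dish60_a, dish60_b, dish60_c, dish60_d only 2 to 4 are there at a start; the rules pass over those that are not, and their reading is None.
At some moment in a run one of spatula may be knocked a few centimetres aside while the robot is not near it.
Once in a run the grip may slacken for a moment while it holds something.
It also fails if it takes over 210 s, if anything falls off the work surface, if the arm or the gripper's body presses on something with over 40 N, if the wrist force passes 120 N, or if a joint passes its speed limit or range.

## Working session

There is one attempt and no reset: what is moved stays moved. The work goes in short steps, Python scripts to look and compute and a tool call to move; the robot and the scene stay as the last step left them, time stands still between calls to the robot, and variables do not carry over. Pictures are saved under pics/ and viewed, at most 14 in all, crops included, and the job is handed in when it is done.

Besides the shell and the picture viewer there is one more tool, called after ">>>" in YAML: its name, and indented under it one key for each argument. drive_tool: Moves the arm, as the interface text tells. Its arguments: {"type":"object","properties":{"series":{"type":"array"},"jaw":{"type":"number"},"grip_force":{"type":"number"}},"required":["series"]}

```bash
ls; mkdir -p pics; python3 - <<'E'
from workcell import env, viewer, order, models
import cv2,numpy as np
for c in ("scene","top"):
    im=viewer.read_camera(c); cv2.imwrite(f"pics/{c}0.png",im[:,:,::-1])
    i=viewer.camera_info(c); print(c,np.round(i["intrinsics"],1).tolist(),np.round(i["R"],3).tolist(),np.round(i["t"],3).tolist())
s=env.get_state(); print(s)
E
```

```text
pics
scene [[454.6, 0.0, 325.6], [0.0, 454.6, 247.7], [0.0, 0.0, 1.0]] [[0.825, 0.565, -0.012], [0.381, -0.571, -0.727], [-0.418, 0.595, -0.686]] [-0.366, -0.122, 1.364]
top [[620.5, 0.0, 319.2], [0.0, 620.5, 240.4], [0.0, 0.0, 1.0]] [[0.001, -1.0, -0.004], [-0.998, -0.001, -0.06], [0.06, 0.004, -0.998]] [-0.011, 0.47, 1.459]
{'clock': 0.1, 'joint_pos': array([9.88396356e-01, 3.13901759e-01, 4.50730721e-02, 1.30361495e+00,
       1.71702023e-05, 1.43121120e+00]), 'qvel': array([-0.00155157, -0.00095558,  0.00451159,  0.00034171, -0.00077256,
       -0.00038839]), 'tau': array([ 2.82059227e-03, -4.81725633e+01,  2.99244493e+01,  1.28331006e-02,
       -1.07080334e-04, -1.54844338e-05]), 'tcp_pos': array([0.24612372, 0.51916085, 0.24150345]), 'orientation': array([-2.98948593e-04,  2.19602836e-01,  9.75589010e-01, -7.67533930e-04]), 'wrist_force': array([-0.42958422, -0.0615837 , -0.10120359]), 'ft_torque': array([ 0.01520239,  0.03198115, -0.04848381]), 'grip_force': 0.0, 'finger_gap': 0.08546274566482366}
```

View pics/top0.png

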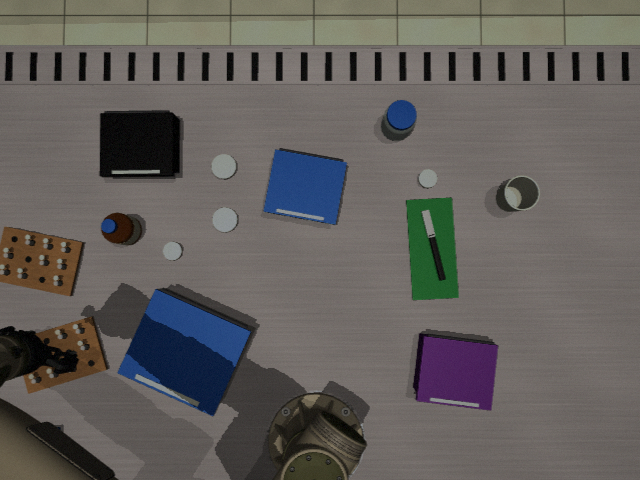

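View pics/scene0.png

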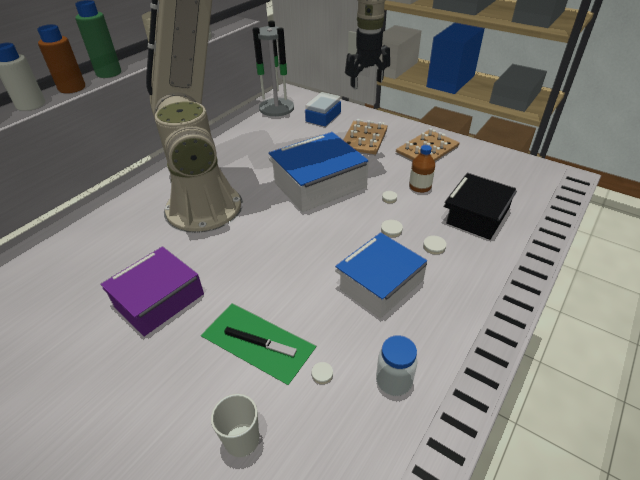

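The top view shows the small blue case at (306,187), with its lip at the bottom edge around (300,215). The two 60 mm dishes are at about (224,166) and (225,219), and the 45 mm dishes are at (172,251) and (428,178). The spatula is on the mat at (433,245), blade pointing up in the picture. The scene view agrees: I see only two large dishes.

```bash
cat > h.py <<'E'
from workcell import env, viewer, order, models
import cv2,numpy as np
from scipy.spatial.transform import Rotation as Ro
def pix(c,u,v,z):
    i=viewer.camera_info(c);K,R,t=map(np.array,(i["intrinsics"],i["R"],i["t"]))
    d=R.T@np.linalg.inv(K)@np.array([u,v,1.]);o=-R.T@t
    return (o+d*(z-o[2])/d[2])
def proj(c,X):
    i=viewer.camera_info(c);K,R,t=map(np.array,(i["intrinsics"],i["R"],i["t"]))
    p=K@(R@np.asarray(X,float)+t);return p[:2]/p[2]
def pose():
    s=env.get_state();q=s["orientation"];return s,np.array(s["tcp_pos"]),Ro.from_quat([q[1],q[2],q[3],q[0]])
def down(yaw,pitch=0):
    "tool x horizontal at world yaw, tool z down; pitch about tool y"
    x=np.array([np.cos(yaw),np.sin(yaw),0]);z=np.array([0,0,-1.]);y=np.cross(z,x)
    return Ro.from_matrix(np.c_[x,y,z])*Ro.from_rotvec([0,pitch,0])
def go(pos,R=None):
    "total shift (shares, tool axes as now) and turn shares (tool axes)"
    s,p,r=pose();d=r.inv().apply(np.array(pos)-p)/.12
    w=np.zeros(3) if R is None else (r.inv()*R).as_rotvec()/np.pi
    n=int(np.ceil(max(np.linalg.norm(d)/.5,np.linalg.norm(w)/.058,1)))
    print("tot d",d.round(3),"w",w.round(4),"rows",n,"per row",(d/n).round(4),(w/n).round(4))
def quad(mask,z,c="top"):
    cs,_=cv2.findContours(mask.astype(np.uint8),cv2.RETR_EXTERNAL,cv2.CHAIN_APPROX_NONE)
    k=max(cs,key=cv2.contourArea)[:,0,:]
    P=np.array([pix(c,u,v,z)[:2] for u,v in k])
    (cx,cy),(w,h),a=cv2.minAreaRect((P*1000).astype(np.float32));return np.array([cx,cy]),(w,h),a
E
python3 - <<'E'
from h import *
im=viewer.read_camera("top");hsv=cv2.cvtColor(im,cv2.COLOR_RGB2HSV)
for n,z in (("case_lid",.072),("case",.067),("spatula",.012),("mat",.003),("dish60_a",.015),("dish45_a",.015),("media_bottle",.1),("tube_jar",.1),("beaker",.1)):
    for d in models.silhouettes(n,"top"):
        l=d["location"];r=d["region"].astype(bool)
        q=quad(r,z)
        print(n,round(d["score"],2),np.round(l),pix("top",*l,z)[:2].round(4),r.sum(),q[0].round(1),np.round(q[1],1),round(q[2],1))
print("hsv spat", hsv[270,440],hsv[225,429],hsv[240,415],hsv[185,306],hsv[215,300])
m=np.zeros((480,640),bool);m[195:305,400:465]=1
g=m&(hsv[...,0]>40)&(hsv[...,0]<80)&(hsv[...,1]>100);q=quad(g,.003);print("mat",q)
hd=m&(hsv[...,2]<45);q=quad(hd,.017);print("handle",q)
bl=m&(hsv[...,1]<70)&(hsv[...,2]>110);ys,xs=np.nonzero(bl);
cs,_=cv2.findContours(bl.astype(np.uint8),cv2.RETR_EXTERNAL,cv2.CHAIN_APPROX_NONE);print([ (cv2.contourArea(k),k.mean((0,1))) for k in cs if len(k)>5])
m[:]=0;m[140:230,255:355]=1
b=m&(hsv[...,0]>100)&(hsv[...,0]<130)&(hsv[...,1]>120);print("lid",quad(b|(m&(hsv[...,2]>180)),.072),quad(b,.072))
E
```

```text
case_lid 0.98 [456. 372.] [ 0.1701 -0.3184] 4942 [ 167.4 -321.6] [171.2 148.1] 82.8
case_lid 0.95 [184. 352.] [0.2136 0.2943] 9872 [213.2 294.9] [242.3 210.8] 66.2
case_lid 0.86 [303. 188.] [0.5865 0.0275] 4601 [589.9  22.2] [168.  146.7] 79.7
case_lid 0.65 [135. 143.] [0.6901 0.4152] 4503 [687.5 412.1] [168.3 146.8] 90.0
case_lid 0.57 [306. 185.] [0.593  0.0195] 4826 [591.9  22.2] [168.7 153.7] 79.7
case 0.77 [186. 348.] [0.2213 0.2903] 10472 [217.3 290.4] [247.2 220.1] 66.1
case 0.68 [453. 370.] [ 0.1747 -0.3119] 5407 [ 171.5 -316.3] [181.9 152.8] 83.1
case 0.63 [307. 183.] [0.5981 0.0175] 4849 [592.6  21.9] [168.7 154.2] 79.5
case 0.58 [138. 143.] [0.6914 0.4086] 5180 [691.2 405.6] [154.7 183.3] 0.8
spatula 0.81 [434. 240.] [ 0.4698 -0.2819] 503 [ 460.4 -280.7] [169.5  19.7] 12.6
spatula 0.67 [225. 162.] [0.6569 0.2157] 490 [650.7 218.1] [58.  57.7] 0.0
mat 0.65 [431. 251.] [ 0.4454 -0.2773] 4264 [ 451.9 -279.5] [242.  113.7] 3.3
mat 0.45 [304. 186.] [0.6023 0.0265] 4852 [601.6  23.9] [178.4 163. ] 80.4
dish60_a 0.72 [225. 165.] [0.6511 0.2152] 480 [647.1 218.2] [58.1 55.9] 45.5
d
[... 306 characters left out ...]
 0.0
tube_jar 0.6 [400. 120.] [ 0.7377 -0.1934] 1098 [ 736. -190.] [70.7 95.3] 63.4
beaker 0.95 [516. 195.] [ 0.5677 -0.4521] 1216 [ 570.2 -455. ] [79.  96.8] 0.0
hsv spat [20 31 25] [ 15  15 140] [ 64 154  93] [109 179 127] [ 99  17 147]
mat (array([ 451.97769165, -278.96105957]), (239.30690002441406, 108.91446685791016), 3.241903781890869)
handle (array([ 427.41000366, -287.84881592]), (102.85379028320312, 15.529382705688477), 13.444092750549316)
[(6944.5, array([432.71267606, 250.33239437]))]
lid (array([590.04156494,  22.28071594]), (167.81454467773438, 146.2034454345703), 79.61260223388672) (array([590.04156494,  22.28071594]), (167.81454467773438, 146.2034454345703), 79.61260223388672)
```

```bash
python3 - <<'E'
from h import *
s,p,r=pose();print(p,r.as_matrix().round(3).tolist())
go(p,down(np.deg2rad(192.8)))
E
```

```text
[0.24640314 0.51958122 0.24235744] [[-0.904, 0.428, 0.0], [0.428, 0.904, 0.0], [-0.0, 0.0, -1.0]]
tot d [0. 0. 0.] w [ 1.00e-04  0.00e+00 -2.12e-01] rows 4 per row [0. 0. 0.] [ 0.     0.    -0.053]
```

>>> drive_tool:
  series:
    - [[0,0,0,0,0,-0.053],[0,0,0,0,0,-0.053],[0,0,0,0,0,-0.053],[0,0,0,0,0,-0.053]]
  jaw: 0
  grip_force: 80

```text
clock: 1.1
tcp_pos: [0.2464, 0.5196, 0.2424]
orientation: [0.0, -0.114, 0.993, 0.0]
wrist_force: [0.2, -0.3, 1.0]
finger_gap: 0.0427
grip_force: 0.0
```

```bash
python3 - <<'E'
from h import *
R=down(np.deg2rad(192.8))
go([.40,.40,.20]); s,p,r=pose()
print((r.inv().apply(np.array([.4447,-.2842,.12])-[.40,.40,.20])/.12).round(3)); go(p,R)
E
```

```text
tot d [-1.021 -1.261  0.353] w [0. 0. 0.] rows 4 per row [-0.2552 -0.3153  0.0883] [0. 0. 0.]
[ 0.93  -5.638  0.666]
tot d [0. 0. 0.] w [0.0001 0.     0.0017] rows 1 per row [0. 0. 0.] [0.0001 0.     0.0017]
```

>>> drive_tool:
  series:
    - [[-0.255,-0.315,0.088,0,0,0],[-0.255,-0.315,0.088,0,0,0],[-0.255,-0.315,0.088,0,0,0],[-0.255,-0.315,0.088,0,0,0],[0.0715,-0.434,0.051,0,0,0],[0.0715,-0.434,0.051,0,0,0],[0.0715,-0.434,0.051,0,0,0],[0.0715,-0.434,0.051,0,0,0],[0.0715,-0.434,0.051,0,0,0],[0.0715,-0.434,0.051,0,0,0],[0.0715,-0.434,0.051,0,0,0],[0.0715,-0.434,0.051,0,0,0],[0.0715,-0.434,0.051,0,0,0],[0.0715,-0.434,0.051,0,0,0],[0.0715,-0.434,0.051,0,0,0],[0.0715,-0.434,0.051,0,0,0],[0.0715,-0.434,0.051,0,0,0],[0,0,0,0,0,0]]

```text
clock: 3.35
tcp_pos: [0.4406, -0.2894, 0.1201]
orientation: [0.0, -0.109, 0.994, -0.001]
wrist_force: [0.4, 0.0, 0.4]
finger_gap: 0.0428
grip_force: 0.0
```

```bash
python3 - <<'E'
from h import *
im=viewer.read_camera("scene");cv2.imwrite("pics/scene1.png",im[150:480,:480,::-1])
for d in models.silhouettes("spatula","scene"):
    r=d["region"].astype(bool); q=quad(r,.012,"scene"); print(d["score"],d["location"],q)
    ys,xs=np.nonzero(r);print(xs.min(),xs.max(),ys.min(),ys.max())
for x in (-60,110):
    a=np.deg2rad(12.8);print(proj("scene",[.435+x*np.cos(a)/1000,-.2864+x*np.sin(a)/1000,.010]))
R=down(np.deg2rad(192.8)); go([.4447,-.2842,.016],R); print(pose()[1])
E
```

```text
0.75 [259.7, 342.7] (array([ 458.51068115, -280.18829346]), (173.16546630859375, 22.560270309448242), 14.365494728088379)
224 295 327 355
[225.25575777 330.04417812]
[294.14775976 353.44298137]
tot d [-0.042  0.003  0.868] w [ 0.0004 -0.0001 -0.0005] rows 2 per row [-0.0212  0.0013  0.4339] [ 0.0002 -0.0001 -0.0002]
[ 0.43986448 -0.28573812  0.12013721]
```

View pics/scene1.png

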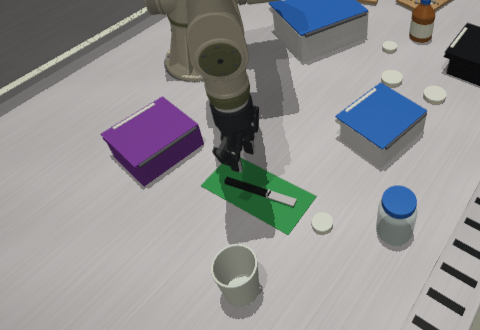

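The crop shows the spatula still on the mat, handle end at crop (225,180) and tip at (295,203), with the gripper above it. My model of its position projects onto the same pixels.

>>> drive_tool:
  series:
    - [[-0.02,0,0.3,0,0,0],[-0.02,0,0.3,0,0,0],[0,0,0.15,0,0,0],[0,0,0.1,0,0,0],[0,0,0.02,0,0,0],[0,0,0,0,0,0]]

```text
clock: 4.2
tcp_pos: [0.4455, -0.2846, 0.0167]
orientation: [0.0, -0.112, 0.994, -0.0]
wrist_force: [-0.7, 0.1, 0.4]
finger_gap: 0.0425
grip_force: 0.0
```

>>> drive_tool:
  series:
    - [[0,0,0,0,0,0],[0,0,0,0,0,0],[0,0,0,0,0,0],[0,0,0,0,0,0],[0,0,0,0,0,0],[0,0,0,0,0,0]]
  jaw: -1
  grip_force: 90

```text
clock: 4.95
tcp_pos: [0.4455, -0.285, 0.0172]
orientation: [0.001, -0.111, 0.994, -0.0]
wrist_force: [-0.5, 1.7, 5.5]
finger_gap: 0.0115
grip_force: 89.3
```

>>> drive_tool:
  series:
    - [[0,0,-0.3,0,0,0],[0,0,-0.4,0,0,0],[0,0,-0.2,0,0,0],[0,0,0,0,0,0]]

```text
clock: 5.45
tcp_pos: [0.4463, -0.2859, 0.1264]
orientation: [0.002, -0.111, 0.994, -0.002]
wrist_force: [0.1, -0.1, -1.8]
finger_gap: 0.0113
grip_force: 88.6
```

>>> drive_tool:
  series:
    - [[0,0,0,0,0,0.043],[0,0,0,0,0,0.043],[0,0,0,0,0,0.043],[0,0,0,0,0,0]]

```text
clock: 5.95
tcp_pos: [0.4442, -0.284, 0.1226]
orientation: [-0.001, 0.09, 0.996, 0.001]
wrist_force: [-0.5, -0.2, -0.7]
finger_gap: 0.0113
grip_force: 88.6
```

```bash
python3 - <<'E'
from h import *
go([.385,.060,.12],down(np.deg2rad(169.6)))
E
```

```text
tot d [1.001 2.732 0.027] w [ 0.0004 -0.0007  0.0003] rows 6 per row [0.1668 0.4553 0.0045] [ 0.0001 -0.0001  0.    ]
```

>>> drive_tool:
  series:
    - [[0.167,0.4,0,0,0,0],[0.167,0.4,0,0,0,0],[0.167,0.4,0,0,0,0],[0.167,0.4,0,0,0,0],[0.167,0.4,0,0,0,0],[0.167,0.4,0,0,0,0],[0,0.33,0,0,0,0],[0,0,0,0,0,0]]

```text
clock: 6.95
tcp_pos: [0.3856, 0.0614, 0.1236]
orientation: [-0.0, 0.087, 0.996, 0.0]
wrist_force: [-0.3, -0.3, -1.0]
finger_gap: 0.0109
grip_force: 88.7
```

```bash
python3 - <<'E'
from h import *
s,p,r=pose();print(p,r.as_matrix().round(3).tolist(),s["finger_gap"])
tip=p+r.apply([-.0994,0,.007]);print("pred tip",tip,proj("top",tip),proj("scene",tip))
b=p+r.apply([-.042,0,.007]);print("blade root",proj("top",b),proj("scene",b))
out=[]
for c in ("top","scene"):
    im=viewer.read_camera(c);u,v=proj(c,(tip+b)/2).astype(int)
    k=im[v-37:v+38,u-50:u+50,::-1];out.append(cv2.resize(k,None,fx=7,fy=4*1.0 if 0 else 7,interpolation=cv2.INTER_CUBIC)[:,:,:]);print(c,"origin",u-50,v-37)
    print([(d["score"],d["location"]) for d in models.silhouettes("spatula",c)])
cv2.imwrite("pics/tip.png",cv2.resize(np.vstack(out),(560,420*2))[:,:].copy()[:,:] if 0 else cv2.resize(np.hstack(out),(800,300)))
E
```

```text
[0.38561761 0.06139321 0.12362959] [[-0.985, 0.174, -0.0], [0.174, 0.985, 0.0], [0.0, 0.0, -1.0]] 0.010912558992704277
pred tip [0.4835038  0.04412583 0.11659453] [294.43713913 231.3595547 ] [348.5687696  227.97938499]
blade root [289.82956841 256.92554767] [331.59610296 217.60144163]
top origin 242 207
[(0.47, [292.5, 238.8])]
scene origin 289 185
[(0.7, [430.9, 246.4])]
```

View pics/tip.png

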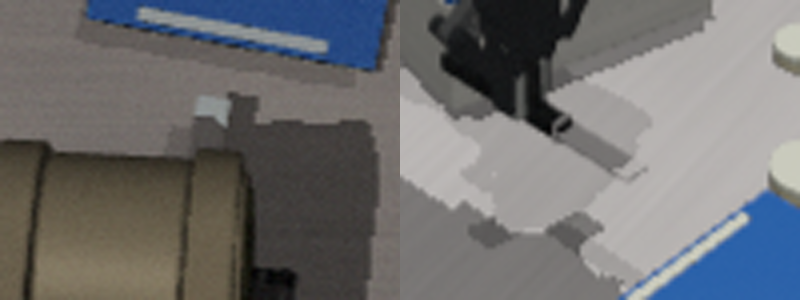

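In both views the blade tip is where I predicted, at top (295,231) and scene (348,228). The grasp model holds, so I'll lower it to slot height and insert.

>>> drive_tool:
  series:
    - [[0,0,0.22,0,0,0],[0,0,0.22,0,0,0],[0,0,0,0,0,0],[0,0,0,0,0,0]]

```text
clock: 7.65
tcp_pos: [0.3865, 0.0586, 0.0719]
orientation: [0.0, 0.092, 0.996, 0.0]
wrist_force: [0.4, 0.2, -0.1]
finger_gap: 0.0115
grip_force: 92.3
```

```bash
python3 - <<'E'
from h import *
s,p,r=pose();tip=p+r.apply([-.0994,0,.007]);print(p,"pred tip",tip,proj("top",tip),proj("scene",tip))
u=np.array([.9836,-.1805,0]);print("along to lip",(np.array([.5182,.0355,0])-tip)@u)
# blade line in scene, lip lower edge, ledge
im=viewer.read_camera("scene");k=im[185:265,310:410,::-1]
cv2.imwrite("pics/slot.png",cv2.resize(k,None,fx=7,fy=7,interpolation=cv2.INTER_CUBIC))
for z in (.058,.067):
    for t in (-.084,.084): print(z,t,proj("scene",np.array([.5182,.0355,z])+t*np.array([.1805,.9836,0])))
E
```

```text
[0.38645978 0.05862977 0.07185622] pred tip [0.48419595 0.04050975 0.06488007] [297.00545936 232.74303251] [347.56056919 244.46000815]
along to lip 0.03435064664011634
0.058 -0.084 [334.47128973 270.34697235]
0.058 0.084 [379.79008445 236.55781384]
0.067 -0.084 [334.47708814 267.72080234]
0.067 0.084 [380.03572474 233.94557554]
```

View pics/slot.png

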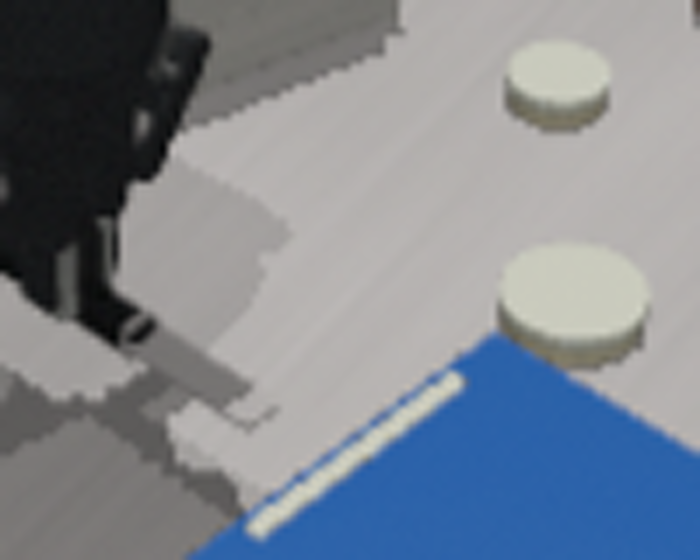

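Tip at crop (262,415), which is scene (347,244) and matches the prediction. I'll go a touch lower, then in.

>>> drive_tool:
  series:
    - [[0,0,0.015,0,0,0],[-0.1,0,0,0,0,0],[-0.1,0,0,0,0,0],[0,0,0,0,0,0],[0,0,0,0,0,0]]

```text
clock: 8.32
tcp_pos: [0.4095, 0.055, 0.0693]
orientation: [-0.0, 0.091, 0.996, 0.0]
wrist_force: [0.1, 0.7, -1.2]
finger_gap: 0.0111
grip_force: 92.3
```

```bash
python3 - <<'E'
from h import *
P=[]
for i in range(8):
    viewer.read_camera("top");s,p,r=pose();P.append(p+r.apply([-.0994,0,.007]))
P=np.array(P);print(P.mean(0),P.std(0),s["wrist_force"])
u=np.array([.9836,-.1805,0]);print("along to lip",(np.array([.5182,.0355,0])-P.mean(0))@u)
E
```

```text
[0.50709116 0.0370507  0.06235556] [1.28141949e-04 1.69742567e-05 1.16202008e-04] [ 0.15643664  0.70545651 -0.61640156]
along to lip 0.011206557740989847
```

>>> drive_tool:
  series:
    - [[-0.08,0,0,0,0,0],[-0.08,0,0,0,0,0],[-0.05,0,0,0,0,0],[0,0,0,0,0,0],[0,0,0,0,0,0]]

```text
clock: 9.35
tcp_pos: [0.4341, 0.0504, 0.0693]
orientation: [-0.0, 0.091, 0.996, 0.0]
wrist_force: [0.7, -0.7, -1.0]
finger_gap: 0.0106
grip_force: 92.3
```

```bash
python3 - <<'E'
import numpy as np
th=np.arange(0,1.81,.1)
x=-132*np.cos(th)+0*th; z=132*np.sin(th)
print(np.c_[th[1:],-np.diff(x)/120,-np.diff(z)/120].round(3).tolist())
E
```

```text
[[0.1, -0.005, -0.11], [0.2, -0.016, -0.109], [0.3, -0.027, -0.107], [0.4, -0.038, -0.103], [0.5, -0.048, -0.099], [0.6, -0.057, -0.094], [0.7, -0.067, -0.088], [0.8, -0.075, -0.08], [0.9, -0.083, -0.073], [1.0, -0.089, -0.064], [1.1, -0.095, -0.055], [1.2, -0.1, -0.045], [1.3, -0.104, -0.035], [1.4, -0.107, -0.024], [1.5, -0.109, -0.013], [1.6, -0.11, -0.002], [1.7, -0.11, 0.009], [1.8, -0.108, 0.02]]
```

First I close the clearance of about 3 mm, then lift to θ≈0.4 and check.

>>> drive_tool:
  series:
    - [[0,0,-0.026,0,0,0],[-0.005,0,-0.11,0,0,0],[-0.016,0,-0.109,0,0,0],[-0.027,0,-0.107,0,0,0],[-0.038,0,-0.103,0,0,0],[0,0,0,0,0,0]]

```text
clock: 10.1
tcp_pos: [0.4465, 0.0483, 0.1256]
orientation: [0.002, 0.091, 0.996, 0.0]
wrist_force: [0.4, 0.9, -1.7]
finger_gap: 0.0113
grip_force: 92.3
```

```bash
python3 - <<'E'
from h import *
s,p,r=pose();tip=p+r.apply([-.0994,0,.007]);print(p,r.as_matrix().round(3).tolist(),"pred tip",tip,proj("scene",tip),s["wrist_force"],s["ft_torque"],s["finger_gap"])
im=viewer.read_camera("scene");k=im[120:320,290:490,::-1]
cv2.imwrite("pics/pry.png",cv2.resize(k,None,fx=3,fy=3,interpolation=cv2.INTER_CUBIC))
E
```

```text
[0.44646849 0.04833109 0.12561075] [[-0.983, 0.181, 0.004], [0.181, 0.983, -0.0], [-0.004, 0.0, -1.0]] pred tip [0.54424934 0.03032276 0.11898009] [367.23257458 239.746047  ] [ 0.41352498  0.87013261 -1.70610067] [-0.02440551 -0.04347762  0.04745123] 0.011256523833922252
```

View pics/pry.png

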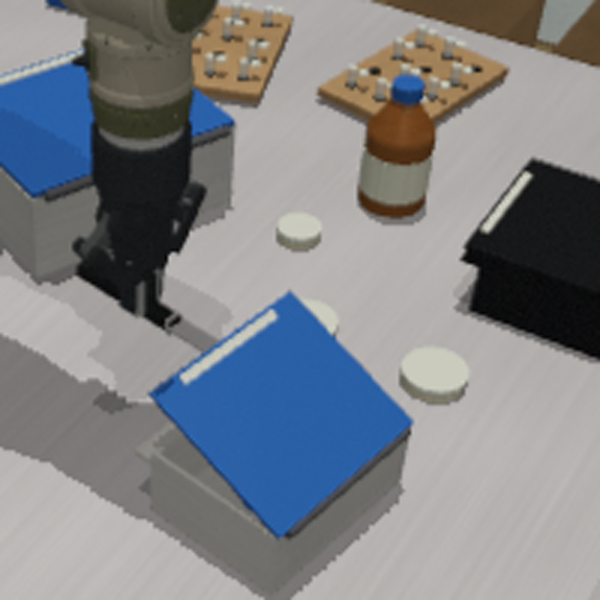

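The lid is now prised about 0.4 rad off the case, with the blade under the lip near (200,330) in the crop. I'll keep swinging it.

>>> drive_tool:
  series:
    - [[-0.048,0,-0.099,0,0,0],[-0.057,0,-0.094,0,0,0],[-0.067,0,-0.088,0,0,0],[-0.075,0,-0.08,0,0,0],[-0.083,0,-0.073,0,0,0],[-0.089,0,-0.064,0,0,0],[-0.095,0,-0.055,0,0,0],[-0.1,0,-0.045,0,0,0],[-0.104,0,-0.035,0,0,0],[-0.107,0,-0.024,0,0,0],[0,0,0,0,0,0]]

```text
clock: 11.52
tcp_pos: [0.5434, 0.0303, 0.2031]
orientation: [0.001, 0.091, 0.996, -0.0]
wrist_force: [0.2, 0.4, -1.5]
finger_gap: 0.011
grip_force: 92.4
```

>>> drive_tool:
  series:
    - [[-0.109,0,-0.013,0,0,0],[-0.11,0,-0.002,0,0,0],[-0.11,0,0.009,0,0,0],[-0.05,0,0.009,0,0,0],[0,0,0,0,0,0],[0,0,0,0,0,0]]

```text
clock: 12.28
tcp_pos: [0.5857, 0.0225, 0.2021]
orientation: [-0.001, 0.091, 0.996, 0.0]
wrist_force: [-5.3, 1.1, 0.6]
finger_gap: 0.0111
grip_force: 92.6
```

```bash
python3 - <<'E'
from h import *
h=np.array([.6618,.0091,.067]);u=np.array([.9836,-.1805,0])
s,p,r=pose();tip=p+r.apply([-.0994,0,.007]);print(p,"tip rel hinge",(tip-h)@u,tip[2]-.067,proj("scene",tip),s["wrist_force"],s["finger_gap"])
im=viewer.read_camera("scene");k=im[70:320,270:520,::-1]
cv2.imwrite("pics/pry2.png",cv2.resize(k,None,fx=2.4,fy=2.4,interpolation=cv2.INTER_CUBIC))
v=np.array([.1805,.9836,0])
for th in (1.6,1.7,1.75):
    for t in (-.084,.084): 
        c=h+146e-3*(-np.cos(th)*u+np.sin(th)*np.array([0,0,1]))+t*v; q=proj("scene",c);print(th,t,((q-[270,70])*2.4).round(1),proj("top",c).round(1))
E
```

```text
[0.58567708 0.02250384 0.20214532] tip rel hinge 0.022089218306949234 0.12787620694180218 [420.4008702  244.73091273] [-5.25656873  1.09346242  0.58857718] 0.011111124469600274
1.6 -0.084 [285.8 442.5] [349.8 147.3]
1.6 0.084 [403.5 349.6] [270.1 132.9]
1.7 -0.084 [299.5 452.2] [351.1 140.6]
1.7 0.084 [416.8 357.8] [271.5 126.2]
1.75 -0.084 [306.3 457.5] [351.7 137.4]
1.75 0.084 [423.4 362.3] [272.2 123. ]
```

View pics/pry2.png

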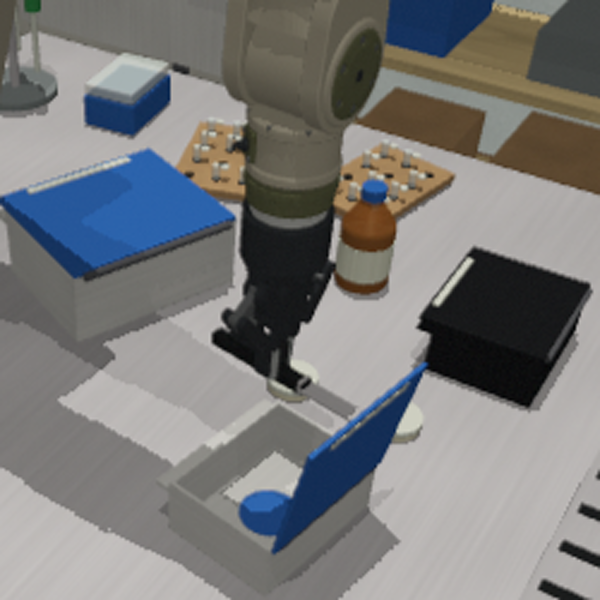

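The lid is at its stop: its lip corner is at (425,367) in the crop, where I predicted 1.75 rad, and the push force is now 5 N. Next I retreat and put the spatula back on the mat.

>>> drive_tool:
  series:
    - [[0.3,0,0,0,0,0],[0.5,0,0,0,0,0],[0.4,0,0,0,0,0],[0,0,0,0,0,-0.043],[0,0,0,0,0,-0.043],[0,0,0,0,0,-0.043],[0,0,0,0,0,0]]

```text
clock: 13.2
tcp_pos: [0.4459, 0.0483, 0.203]
orientation: [0.001, -0.111, 0.994, -0.0]
wrist_force: [0.2, 0.6, -0.6]
finger_gap: 0.0109
grip_force: 92.4
```

```bash
python3 - <<'E'
from h import *
go([.4455,-.285,.10],down(np.deg2rad(192.8)))
E
```

```text
tot d [ 0.616 -2.709  0.858] w [-0.0002  0.0006 -0.0005] rows 6 per row [ 0.1026 -0.4514  0.1431] [-0.      0.0001 -0.0001]
```

>>> drive_tool:
  series:
    - [[0.088,-0.387,0.123,0,0,0],[0.088,-0.387,0.123,0,0,0],[0.088,-0.387,0.123,0,0,0],[0.088,-0.387,0.123,0,0,0],[0.088,-0.387,0.123,0,0,0],[0.088,-0.387,0.123,0,0,0],[0.088,-0.387,0.123,0,0,0],[0,0,0,0,0,0],[0,0,0,0,0,0],[0,0,0,0,0,0]]

```text
clock: 14.45
tcp_pos: [0.4452, -0.284, 0.0996]
orientation: [0.0, -0.112, 0.994, 0.0]
wrist_force: [0.2, -0.2, -0.3]
finger_gap: 0.011
grip_force: 92.4
```

```bash
python3 - <<'E'
from h import *
s,p,r=pose();tip=p+r.apply([-.0994,0,.007]);print(p,proj("scene",tip),proj("top",tip))
im=viewer.read_camera("scene");u,v=proj("scene",tip).astype(int);cv2.imwrite("pics/ret.png",cv2.resize(im[v-60:v+40,u-70:u+50,::-1],None,fx=5,fy=5));print(u-70,v-60)
go([.4455,-.285,.017],down(np.deg2rad(192.8)))
E
```

```text
[ 0.44517703 -0.28397709  0.09959826] [291.6853962  330.14250216] [430.8430253  206.28948774]
221 270
tot d [ 0.    -0.009  0.689] w [-0.0001  0.0001  0.0002] rows 2 per row [ 2.000e-04 -4.300e-03  3.446e-01] [-0.      0.0001  0.0001]
```

View pics/ret.png

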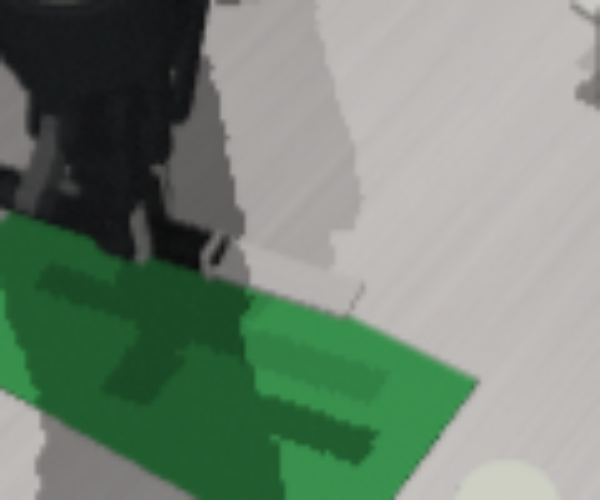

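The tip shows at (292,330), as predicted, so it hasn't slipped. I'll lower the spatula and release it.

>>> drive_tool:
  series:
    - [[0,0,0.3,0,0,0],[0,0,0.25,0,0,0],[0,0,0.1,0,0,0],[0,0,0.03,0,0,0],[0,0,0,0,0,0]]

```text
clock: 15.12
tcp_pos: [0.4456, -0.2852, 0.0184]
orientation: [0.0, -0.112, 0.994, -0.0]
wrist_force: [0.3, 0.5, -1.0]
finger_gap: 0.0109
grip_force: 92.4
```

>>> drive_tool:
  series:
    - [[0,0,0,0,0,0],[0,0,0,0,0,0],[0,0,0,0,0,0],[0,0,0,0,0,0],[0,0,-0.1,0,0,0],[0,0,-0.4,0,0,0],[0,0,-0.5,0,0,0],[0,0,-0.5,0,0,0],[0,0,0,0,0,0]]
  jaw: 0

```text
clock: 16.25
tcp_pos: [0.4475, -0.2871, 0.2041]
orientation: [0.004, -0.111, 0.994, -0.004]
wrist_force: [-0.1, -0.6, -0.9]
finger_gap: 0.0428
grip_force: 0.0
```

```bash
python3 - <<'E'
from h import *
im=viewer.read_camera("scene")
for d in models.silhouettes("spatula","scene"):
    r=d["region"].astype(bool); q=quad(r,.012,"scene"); print(d["score"],d["location"],q)
R=down(np.deg2rad(169.6)); go([.50,.10,.20],R);s,p,r=pose();print(p)
E
```

```text
0.37 [422.0, 168.2] (array([457.96005249, 540.14379883]), (76.01399230957031, 281.477294921875), 21.553682327270508)
tot d [-1.155  3.03  -0.013] w [-0.0005  0.0006  0.1288] rows 7 per row [-0.165   0.4328 -0.0019] [-0.0001  0.0001  0.0184]
[ 0.44535971 -0.28522913  0.19895573]
```

>>> drive_tool:
  series:
    - [[0,0,0,0,0,0.043],[0,0,0,0,0,0.043],[0,0,0,0,0,0.043],[0,0.45,0,0,0,0],[0,0.45,0,0,0,0],[0,0.45,0,0,0,0],[0,0.45,0,0,0,0],[0,0.45,0,0,0,0],[0,0.45,0,0,0,0],[0,0.45,0,0,0,0],[0,0,0,0,0,0]]
  jaw: 1

```text
clock: 17.73
tcp_pos: [0.5123, 0.0901, 0.1957]
orientation: [-0.002, 0.088, 0.996, 0.0]
wrist_force: [-0.6, -0.5, 0.1]
finger_gap: 0.0851
grip_force: 0.0
```

```bash
cat >> h.py <<'E'
def look():
    im=viewer.read_camera("top")
    for n,z in (("spatula",.012),("dish60_a",.015)):
      for d in models.silhouettes(n,"top"):
        q=quad(d["region"].astype(bool),z);print(n,round(d["score"],2),np.round(d["location"]),q[0].round(1),np.round(q[1],1),round(q[2],1))
    return im
E
python3 - <<'E'
from h import *
im=look();cv2.imwrite("pics/top2.png",im[:,:,::-1])
hsv=cv2.cvtColor(im,cv2.COLOR_RGB2HSV)
for (u,v) in ((224,166),(225,219)):
    w=np.zeros((480,640),bool);w[v-25:v+26,u-25:u+26]=1
    k=w&(hsv[...,2]>170);q=quad(k,.015);print(q)
s,p,r=pose();print(p,s["finger_gap"])
E
```

```text
spatula 0.84 [435. 243.] [ 462.4 -284.2] [168.5  18. ] 13.2
spatula 0.28 [308. 142.] [708.3  12.5] [191.4  65.1] 79.6Traceback (most recent call last):
  File "<stdin>", line 6, in <module>
  File "h.py", line 25, in quad
    k=max(cs,key=cv2.contourArea)[:,0,:]
      ~~~^^^^^^^^^^^^^^^^^^^^^^^^
ValueError: max() iterable argument is empty
```

View pics/top2.png

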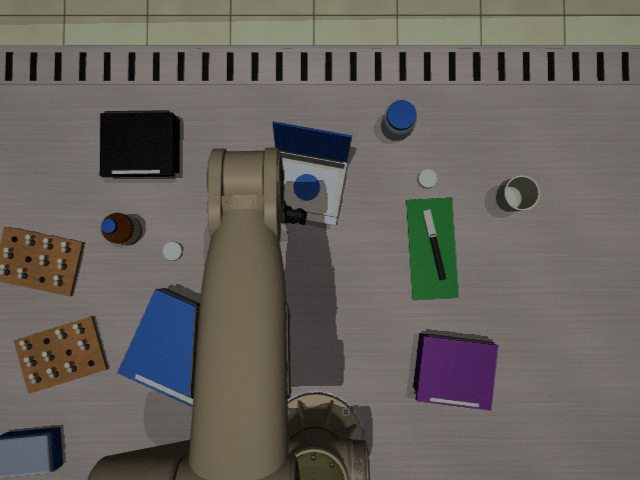

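The top view shows the lid open, the blue mark at (306,187), and the spatula flat on its mat at (433,245). No further dishes have appeared. I'll refine the dish and mark positions from the first picture and this one.

```bash
python3 - <<'E'
from h import *
im=cv2.imread("pics/top0.png")[:,:,::-1];hsv=cv2.cvtColor(im,cv2.COLOR_RGB2HSV)
print(hsv[166,224],hsv[166,200])
for (u,v) in ((224,166),(225,219)):
    w=np.zeros((480,640),bool);w[v-25:v+26,u-25:u+26]=1
    k=w&(hsv[...,2]>150);q=quad(k,.015);ys,xs=np.nonzero(k);print(q,k.sum(),xs.mean(),ys.mean(),pix("top",xs.mean(),ys.mean(),.0145))
im=cv2.imread("pics/scene0.png")[:,:,::-1];hsv=cv2.cvtColor(im,cv2.COLOR_RGB2HSV);print(hsv[243,434],hsv[260,450])
for X in ([.649,.2175,.015],[.5205,.2139,.015]):
    u,v=proj("scene",X).astype(int);w=np.zeros((480,640),bool);w[v-16:v+17,u-20:u+21]=1
    k=w&(hsv[...,2]>190)&(hsv[...,1]<60);print(u,v,k.sum());q=quad(k,.015,"scene");print(q)
im=cv2.imread("pics/top2.png")[:,:,::-1];hsv=cv2.cvtColor(im,cv2.COLOR_RGB2HSV)
w=np.zeros((480,640),bool);w[165:210,285:330]=1
k=w&(hsv[...,0]>100)&(hsv[...,0]<130)&(hsv[...,1]>120);print("mark",quad(k,.005))
s,p,r=pose();print(p,s["finger_gap"])
E
```

```text
[ 60   9 148] [ 12  23 111]Traceback (most recent call last):
  File "<stdin>", line 6, in <module>
  File "h.py", line 25, in quad
    k=max(cs,key=cv2.contourArea)[:,0,:]
      ~~~^^^^^^^^^^^^^^^^^^^^^^^^
ValueError: max() iterable argument is empty
```

```bash
python3 - <<'E'
from h import *
im=cv2.imread("pics/top0.png")[:,:,::-1];hsv=cv2.cvtColor(im,cv2.COLOR_RGB2HSV)
for (u,v) in ((224,166),(225,219)):
    w=np.zeros((480,640),bool);w[v-20:v+21,u-20:u+21]=1
    k=w&(hsv[...,1]<17)&(hsv[...,2]>125);k=cv2.morphologyEx(k.astype(np.uint8),cv2.MORPH_OPEN,np.ones((3,3)))>0;q=quad(k,.015);ys,xs=np.nonzero(k);print(q,k.sum(),xs.mean(),ys.mean(),pix("top",xs.mean(),ys.mean(),.0145))
im=cv2.imread("pics/scene0.png")[:,:,::-1];hsv=cv2.cvtColor(im,cv2.COLOR_RGB2HSV);print(hsv[243,434],hsv[260,450])
im=cv2.imread("pics/top2.png")[:,:,::-1];hsv=cv2.cvtColor(im,cv2.COLOR_RGB2HSV)
w=np.zeros((480,640),bool);w[165:210,285:330]=1
k=w&(hsv[...,0]>100)&(hsv[...,0]<130)&(hsv[...,1]>120);print("mark",quad(k,.005))
s,p,r=pose();print(p,s["finger_gap"])
go([.649,.2175,.10],down(np.deg2rad(169.6)))
E
```

```text
(array([648.90930176, 218.78115845]), (55.622318267822266, 55.04686737060547), 0.519159734249115) 459 223.08932461873638 165.68191721132897 [0.64854017 0.21982511 0.0145    ]
(array([520.50561523, 215.09057617]), (57.38655471801758, 54.75177001953125), 0.5134260654449463) 462 224.1038961038961 219.12121212121212 [0.52023926 0.21609913 0.0145    ]
[ 32  18 197] [ 12   7 179]
mark (array([599.90124512,  20.46295929]), (60.44743347167969, 60.054256439208984), 0.022116491571068764)
[0.51240339 0.08644239 0.1964039 ] 0.08569654019255542
tot d [-0.924  1.281  0.8  ] w [-0.0003 -0.0008 -0.0001] rows 4 per row [-0.231   0.3202  0.2   ] [-0.0001 -0.0002 -0.    ]
```

>>> drive_tool:
  series:
    - [[-0.231,0.32,0,0,0,0],[-0.231,0.32,0,0,0,0],[-0.231,0.32,0.1,0,0,0],[-0.231,0.32,0.1,0,0,0],[0,0,0.3,0,0,0],[0,0,0.3,0,0,0],[0,0,0,0,0,0]]
  jaw: 0.75

```text
clock: 18.75
tcp_pos: [0.6477, 0.2152, 0.0975]
orientation: [-0.004, 0.092, 0.996, -0.001]
wrist_force: [0.0, -0.2, 0.1]
finger_gap: 0.0743
grip_force: 0.0
```

```bash
python3 - <<'E'
from h import *
s,p,r=pose();print(p,s["finger_gap"]);go([.649,.219,.016],down(np.deg2rad(169.6)))
im=viewer.read_camera("scene");u,v=proj("scene",p).astype(int);cv2.imwrite("pics/d1.png",cv2.resize(im[v-50:v+50,u-60:u+60,::-1],None,fx=5,fy=5));print(u-60,v-50)
for e in (0,.011): print(proj("scene",p-[0,0,e]))
E
```

```text
[0.64766196 0.21523321 0.09749623] 0.07434055652197845
tot d [-0.01   0.035  0.679] w [-0.0011 -0.0025 -0.001 ] rows 2 per row [-0.0052  0.0176  0.3395] [-0.0005 -0.0012 -0.0005]
379 170
[439.15565508 220.39823101]
[438.46876794 223.70519902]
```

View pics/d1.png

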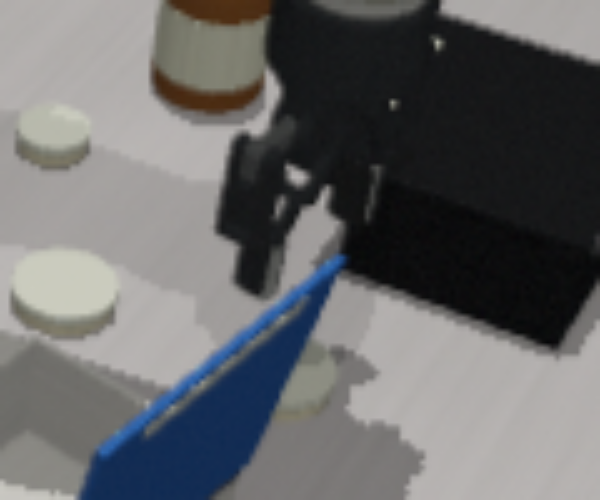

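```bash
python3 - <<'E'
from h import *
s,p,r=pose()
for dz in (-.011,-.006,-.003,0,.004): print(dz,proj("scene",p+r.apply([0,-.04,-dz])),proj("scene",p+r.apply([0,-.047,-dz])))
E
```

```text
-0.011 [430.00521842 230.38489404] [428.35200351 231.70412391]
-0.006 [430.3052703  228.87952786] [428.6479813  230.19802107]
-0.003 [430.4861748 227.9719264] [428.8264322  229.28996164]
0 [430.66773872 227.06101666] [429.00553563 228.3785818 ]
0.004 [430.91085594 225.8412928 ] [429.24536144 227.15821204]
```

>>> drive_tool:
  series:
    - [[-0.01,0.03,0.3,0,0,0],[0,0,0.28,0,0,0],[0,0,0.06,0,0,0],[0,0,0.03,0,0,0],[0,0,0,0,0,0],[0,0,0,0,0,0]]

```text
clock: 19.55
tcp_pos: [0.6531, 0.2213, 0.0229]
orientation: [0.001, 0.091, 0.996, 0.0]
wrist_force: [-0.4, -0.9, -0.6]
finger_gap: 0.0749
grip_force: 0.0
```

```bash
cat >> h.py <<'E'
def avg(n=4):
    P=[]
    for i in range(n): viewer.read_camera("top");P.append(pose()[1])
    print("avg",np.mean(P,0).round(4),np.std(P,0).round(4));return np.mean(P,0)
E
python3 - <<'E'
from h import *
p=avg();R=down(np.deg2rad(169.6));print((R.inv().apply(np.array([.649,.219,.011])-p)/.12).round(4))
E
```

```text
avg [0.6526 0.2213 0.0223] [0.0002 0.     0.0003]
[ 0.0264 -0.0243  0.0938]
```

>>> drive_tool:
  series:
    - [[0.026,-0.024,0,0,0,0],[0,0,0.05,0,0,0],[0,0,0.04,0,0,0],[0,0,0,0,0,0],[0,0,0,0,0,0]]

```text
clock: 20.38
tcp_pos: [0.6485, 0.2189, 0.0103]
orientation: [-0.0, 0.091, 0.996, 0.0]
wrist_force: [0.1, 1.6, -0.7]
finger_gap: 0.0749
grip_force: 0.0
```

>>> drive_tool:
  series:
    - [[0,0,0,0,0,0],[0,0,0,0,0,0],[0,0,0,0,0,0],[0,0,0,0,0,0],[0,0,0,0,0,0]]
  jaw: -1
  grip_force: 40

```text
clock: 21.0
tcp_pos: [0.649, 0.219, 0.0111]
orientation: [0.001, 0.091, 0.996, 0.0]
wrist_force: [0.3, 0.1, 4.5]
finger_gap: 0.058
grip_force: 43.3
```

>>> drive_tool:
  series:
    - [[0,0,-0.2,0,0,0],[0,0,-0.4,0,0,0],[0,0,-0.4,0,0,0],[0,0,-0.3,0,0,0],[0,0,-0.3,0,0,0],[0,0,0,0,0,0]]

```text
clock: 21.75
tcp_pos: [0.65, 0.2192, 0.2056]
orientation: [0.003, 0.091, 0.996, 0.001]
wrist_force: [-0.5, 1.1, -0.3]
finger_gap: 0.0584
grip_force: 42.9
```

```bash
python3 - <<'E'
from h import *
p=avg();R=down(np.deg2rad(169.6));go([.5995,.0205,p[2]],R)
E
```

```text
avg [0.6481 0.2188 0.2015] [0.0006 0.0001 0.0011]
tot d [ 0.095 -1.696 -0.008] w [-0.0004 -0.001  -0.0002] rows 4 per row [ 0.0236 -0.4241 -0.0019] [-0.0001 -0.0003 -0.    ]
```

>>> drive_tool:
  series:
    - [[0.4,0,0,0,0,0],[0,-0.424,0,0,0,0],[0,-0.424,0,0,0,0],[0,-0.424,0,0,0,0],[0,-0.424,0,0,0,0],[-0.305,0,0,0,0,0],[0,0,0.4,0,0,0],[0,0,0.4,0,0,0],[0,0,0,0,0,0],[0,0,0,0,0,0]]

```text
clock: 23.2
tcp_pos: [0.6006, 0.0208, 0.1071]
orientation: [-0.0, 0.091, 0.996, 0.0]
wrist_force: [0.2, 0.7, 0.8]
finger_gap: 0.0582
grip_force: 43.1
```

```bash
python3 - <<'E'
from h import *
p=avg();R=down(np.deg2rad(169.6));go([.5995,.0205,.016],R);print(env.get_state()["finger_gap"])
E
```

```text
avg [0.6018 0.0208 0.1085] [0.0002 0.     0.0002]
tot d [ 0.022 -0.006  0.772] w [ 0.0001  0.0012 -0.0001] rows 2 per row [ 0.0109 -0.003   0.3859] [ 0.0001  0.0006 -0.    ]
0.05799335523986695
```

>>> drive_tool:
  series:
    - [[0.022,-0.006,0.25,0,0,0],[0,0,0.25,0,0,0],[0,0,0.15,0,0,0],[0,0,0.08,0,0,0],[0,0,0,0,0,0],[0,0,0,0,0,0]]

```text
clock: 24.15
tcp_pos: [0.5987, 0.0205, 0.0201]
orientation: [0.001, 0.091, 0.996, 0.0]
wrist_force: [0.8, -0.4, -0.2]
finger_gap: 0.0583
grip_force: 43.1
```

```bash
python3 - <<'E'
from h import *
p=avg();R=down(np.deg2rad(169.6));go([.5995,.0205,.016],R);print(env.get_state()["wrist_force"])
E
```

```text
avg [0.5985 0.0205 0.0199] [0.0002 0.     0.0002]
tot d [-0.01   0.002  0.03 ] w [ 0.0001  0.0005 -0.0002] rows 1 per row [-0.0099  0.0016  0.0305] [ 0.0001  0.0005 -0.0002]
[ 0.72137467  1.20477277 -0.26707523]
```

>>> drive_tool:
  series:
    - [[-0.01,0,0.02,0,0,0],[0,0,0.011,0,0,0],[0,0,0,0,0,0],[0,0,0,0,0,0]]

```text
clock: 24.85
tcp_pos: [0.599, 0.0203, 0.0152]
orientation: [0.0, 0.091, 0.996, 0.0]
wrist_force: [-0.3, 0.0, 0.3]
finger_gap: 0.0582
grip_force: 43.3
```

>>> drive_tool:
  series:
    - [[0,0,0,0,0,0],[0,0,0,0,0,0],[0,0,0,0,0,0],[0,0,0,0,0,0],[0,0,-0.2,0,0,0],[0,0,-0.4,0,0,0],[0,0,-0.4,0,0,0],[0,0,-0.5,0,0,0],[0.3,0,0,0,0,0],[0.3,0.4,0,0,0,0],[0,0.4,0,0,0,0],[0,0.4,0,0,0,0],[0,0,0,0,0,0]]
  jaw: 0.75

```text
clock: 26.48
tcp_pos: [0.5542, 0.1778, 0.1951]
orientation: [0.0, 0.089, 0.996, 0.0]
wrist_force: [0.1, 0.4, -0.2]
finger_gap: 0.0746
grip_force: 0.0
```

```bash
cat >> h.py <<'E'
def white(c,X,h=20,smax=25,vmin=125):
    im=viewer.read_camera(c);u,v=proj(c,X).astype(int);hsv=cv2.cvtColor(im,cv2.COLOR_RGB2HSV)
    return im,u,v,hsv
E
python3 - <<'E'
from h import *
p=avg(2);R=down(np.deg2rad(169.6));go([.5205,.2155,.06],R);print(env.get_state()["wrist_force"])
im=viewer.read_camera("scene");c=proj("scene",[.5995,.0205,.02]).astype(int);print(c,proj("scene",[.5995,.0205,.02]))
a=im[c[1]-40:c[1]+40,c[0]-40:c[0]+40,::-1]
im=viewer.read_camera("top");c=proj("top",[.5995,.0205,.02]).astype(int);print(c,proj("top",[.5995,.0205,.02]))
b=im[c[1]-40:c[1]+40,c[0]-40:c[0]+40,::-1]
cv2.imwrite("pics/pl1.png",cv2.resize(np.hstack([a,b]),(800,400),interpolation=cv2.INTER_CUBIC))
E
```

```text
avg [0.5539 0.1757 0.1949] [0.     0.0005 0.    ]
tot d [0.333 0.281 1.124] w [-0.0002 -0.0001  0.0002] rows 3 per row [0.111  0.0937 0.3748] [-0.0001 -0.      0.0001]
[-1.15031751 -1.35560633 -0.66251249]
[382 280] [382.61199072 280.35737654]
[306 185] [306.32330466 185.72535122]
```

View pics/pl1.png

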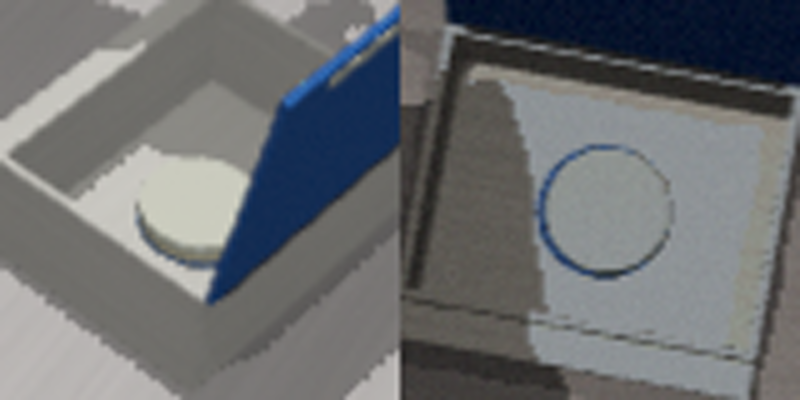

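The top crop shows the dish on the mark, centred about (307,187) with a thin blue ring still visible on its left, so it's within about 2 mm. On to the second dish.

>>> drive_tool:
  series:
    - [[0.166,0.14,0.3,0,0,0],[0.166,0.14,0.3,0,0,0],[0,0,0.4,0,0,0],[0,0,0.2,0,0,0],[0,0,0.1,0,0,0],[0,0,0,0,0,0],[0,0,0,0,0,0]]

```text
clock: 27.55
tcp_pos: [0.5222, 0.2151, 0.0404]
orientation: [0.001, 0.091, 0.996, 0.0]
wrist_force: [0.2, -0.2, 0.5]
finger_gap: 0.0745
grip_force: 0.0
```

```bash
python3 - <<'E'
from h import *
p=avg();R=down(np.deg2rad(169.6));print((R.inv().apply(np.array([.5205,.2155,.011])-p)/.12).round(4))
E
```

```text
avg [0.5221 0.2153 0.0404] [0.0002 0.0001 0.0001]
[ 0.0133 -0.0011  0.245 ]
```

>>> drive_tool:
  series:
    - [[0.013,0,0.12,0,0,0],[0,0,0.08,0,0,0],[0,0,0.045,0,0,0],[0,0,0,0,0,0],[0,0,0,0,0,0]]

```text
clock: 28.38
tcp_pos: [0.5197, 0.2156, 0.0098]
orientation: [0.0, 0.091, 0.996, 0.0]
wrist_force: [-0.7, -0.1, -0.1]
finger_gap: 0.0746
grip_force: 0.0
```

>>> drive_tool:
  series:
    - [[0,0,0,0,0,0],[0,0,0,0,0,0],[0,0,0,0,0,0],[0,0,0,0,0,0],[0,0,0,0,0,0]]
  jaw: -1
  grip_force: 40

```text
clock: 29.0
tcp_pos: [0.5201, 0.2157, 0.0106]
orientation: [0.001, 0.091, 0.996, 0.0]
wrist_force: [-1.2, -0.4, 5.6]
finger_gap: 0.0583
grip_force: 42.8
```

>>> drive_tool:
  series:
    - [[0,0,-0.2,0,0,0],[0,0,-0.4,0,0,0],[0,0,-0.4,0,0,0],[0,0,-0.2,0,0,0],[0,0,0,0,0,0],[0,0,0,0,0,0]]

```text
clock: 29.75
tcp_pos: [0.5188, 0.2153, 0.1525]
orientation: [-0.001, 0.091, 0.996, -0.0]
wrist_force: [-0.9, -0.2, -0.7]
finger_gap: 0.0582
grip_force: 43.0
```

```bash
python3 - <<'E'
from h import *
p=avg();R=down(np.deg2rad(169.6));go([.599,.0203,p[2]],R)
E
```

```text
avg [0.5185 0.2153 0.1521] [0.0001 0.     0.0001]
tot d [-0.953 -1.477  0.   ] w [-0.0003 -0.0008 -0.0002] rows 4 per row [-2.382e-01 -3.692e-01  1.000e-04] [-0.0001 -0.0002 -0.    ]
```

>>> drive_tool:
  series:
    - [[0,-0.4,0,0,0,0],[0,-0.4,0,0,0,0],[0,-0.4,0,0,0,0],[0,-0.277,0,0,0,0],[-0.3,0,0,0,0,0],[-0.4,0,0,0,0,0],[-0.25,0,0,0,0,0],[0,0,0.3,0,0,0],[0,0,0.3,0,0,0],[0,0,0,0,0,0],[0,0,0,0,0,0]]

```text
clock: 31.32
tcp_pos: [0.5999, 0.0206, 0.0824]
orientation: [0.0, 0.091, 0.996, 0.0]
wrist_force: [0.4, 0.5, -0.5]
finger_gap: 0.0583
grip_force: 43.1
```

```bash
python3 - <<'E'
from h import *
p=avg();R=down(np.deg2rad(169.6));go([.599,.0203,.032],R);print(env.get_state()["finger_gap"])
E
```

```text
avg [0.6007 0.0205 0.0834] [0.0001 0.     0.0001]
tot d [ 0.015 -0.005  0.429] w [ 0.0001  0.001  -0.0001] rows 1 per row [ 0.0148 -0.0046  0.4288] [ 0.0001  0.001  -0.0001]
0.05805183381461638
```

>>> drive_tool:
  series:
    - [[0.015,-0.005,0.2,0,0,0],[0,0,0.15,0,0,0],[0,0,0.06,0,0,0],[0,0,0,0,0,0],[0,0,0,0,0,0]]

```text
clock: 32.15
tcp_pos: [0.5985, 0.0203, 0.0336]
orientation: [0.001, 0.091, 0.996, 0.0]
wrist_force: [-0.0, 0.2, -0.1]
finger_gap: 0.0581
grip_force: 43.1
```

```bash
python3 - <<'E'
from h import *
p=avg();R=down(np.deg2rad(169.6));go([.599,.0203,.0305],R);print(env.get_state()["wrist_force"])
E
```

```text
avg [0.5983 0.0203 0.0334] [0.0001 0.     0.0001]
tot d [-0.007  0.001  0.022] w [ 0.0001  0.0004 -0.0002] rows 1 per row [-0.0069  0.0014  0.0223] [ 0.0001  0.0004 -0.0002]
[0.35466723 0.07331857 0.216804  ]
```

>>> drive_tool:
  series:
    - [[-0.006,0,0.022,0,0,0],[0,0,0,0,0,0],[0,0,0,0,0,0],[0,0,0,0,0,0]]

```text
clock: 32.85
tcp_pos: [0.5984, 0.0202, 0.0299]
orientation: [-0.0, 0.091, 0.996, 0.0]
wrist_force: [0.0, -0.5, 0.4]
finger_gap: 0.0582
grip_force: 43.1
```

>>> drive_tool:
  series:
    - [[0,0,0,0,0,0],[0,0,0,0,0,0],[0,0,0,0,0,0],[0,0,0,0,0,0],[0,0,-0.2,0,0,0],[0,0,-0.4,0,0,0],[0,0,-0.4,0,0,0],[0,0,-0.4,0,0,0],[0.3,0,0,0,0,0],[0.3,0.4,0,0,0,0],[0,0.4,-0.2,0,0,0],[0,0.4,-0.2,0,0,0],[0,0.3,0,0,0,0],[0,0,0,0,0,0]]
  jaw: 0.75

```text
clock: 34.6
tcp_pos: [0.5602, 0.2126, 0.2459]
orientation: [0.0, 0.089, 0.996, 0.0]
wrist_force: [-0.9, -0.2, -0.9]
finger_gap: 0.0749
grip_force: 0.0
```

```bash
python3 - <<'E'
from h import *
p=avg(2)
im=viewer.read_camera("scene");c=proj("scene",[.5995,.0205,.035]).astype(int);print(c)
a=im[c[1]-40:c[1]+40,c[0]-40:c[0]+40,::-1]
im=look();c=proj("top",[.5995,.0205,.035]).astype(int);print(c,proj("top",[.5995,.0205,.035]))
b=im[c[1]-40:c[1]+40,c[0]-40:c[0]+40,::-1]
cv2.imwrite("pics/pl2.png",cv2.resize(np.hstack([a,b]),(800,400),interpolation=cv2.INTER_CUBIC))
E
```

```text
avg [0.5598 0.2107 0.2456] [0.0001 0.0005 0.0001]
[383 276]
spatula 0.59 [434. 243.] [ 461.2 -283.8] [170.8  18.9] 12.2
spatula 0.43 [308. 167.] [632.8  26.2] [192.8 222.3] 79.6
dish60_a 0.68 [305. 186.] [599.6  19. ] [57.6 57.3] 0.0
[306 184] [306.16502906 184.78121003]
```

View pics/pl2.png

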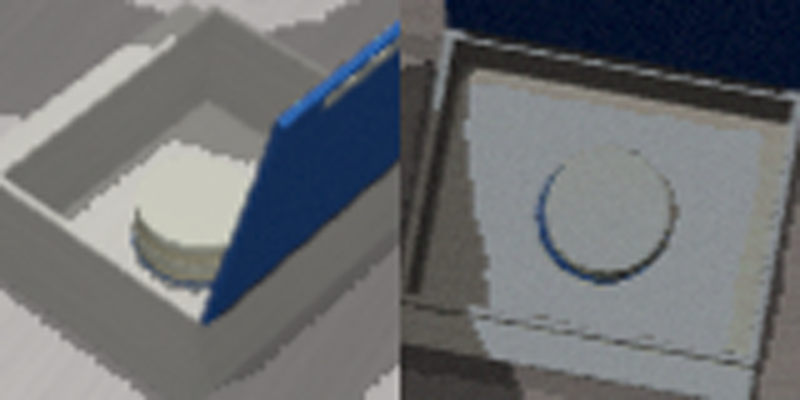

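The pile is square and centred on the mark: the top disc is at crop (612,210) with an even thin ring. The spatula is on its mat. Now I go behind the lid with the jaws shut.

```bash
python3 - <<'E'
from h import *
s,p,r=pose();h=np.array([.6618,.0091]);u=np.array([.9836,-.1805])
a=h+u*.066;print(a); go([a[0],a[1],.30],down(np.deg2rad(169.6)))
E
```

```text
[ 0.7267176 -0.002813 ]
tot d [-1.688 -1.483 -0.452] w [-0.0001 -0.0001 -0.0007] rows 5 per row [-0.3376 -0.2965 -0.0904] [-0.     -0.     -0.0001]
```

>>> drive_tool:
  series:
    - [[-0.3,0,-0.23,0,0,0],[-0.3,0,-0.23,0,0,0],[-0.4,0,0,0,0,0],[-0.4,0,0,0,0,0],[-0.288,0,0,0,0,0],[0,0,0,0,0,0]]
  jaw: -1

```text
clock: 35.65
tcp_pos: [0.7624, 0.1711, 0.2947]
orientation: [-0.002, 0.093, 0.996, -0.001]
wrist_force: [0.2, -0.5, -1.4]
finger_gap: -0.0004
grip_force: 0.0
```

>>> drive_tool:
  series:
    - [[0,-0.37,0,0,0,0],[0,-0.37,0,0,0,0],[0,-0.37,0,0,0,0],[0,-0.37,0,0,0,0],[0,0,0,0,0,0],[0,0,0,0,0,0]]

```text
clock: 36.4
tcp_pos: [0.7259, -0.001, 0.3024]
orientation: [0.0, 0.091, 0.996, 0.0]
wrist_force: [0.2, 0.2, -0.0]
finger_gap: 0.0004
grip_force: 0.0
```

```bash
python3 - <<'E'
from h import *
h=np.array([.6618,.0091]);u=np.array([.9836,-.1805])
a=h+u*.066; p=avg(2);print("u from hinge",(p[:2]-h)@u,pose()[2].as_matrix().round(3).tolist()); go([a[0],a[1],.195],down(np.deg2rad(169.6)));print(env.get_state()["finger_gap"],env.get_state()["joint_pos"].round(2))
th=np.arange(1.57,-.01,-.1);print(np.c_[th[1:],np.diff(120.1*np.cos(th))/120,-np.diff(120.1*np.sin(th))/120].round(3).tolist())
E
```

```text
avg [ 7.265e-01 -1.000e-04  3.019e-01] [0.0001 0.0002 0.0002]
u from hinge 0.06526627410683729 [[-0.984, 0.18, 0.001], [0.18, 0.984, 0.0], [-0.0, 0.0, -1.0]]
tot d [-0.005 -0.024  0.89 ] w [0.0001 0.0001 0.0002] rows 2 per row [-0.0024 -0.012   0.445 ] [0.0001 0.0001 0.0001]
-0.00023268867500027756 [-0.11  0.66  0.74  1.65  0.    0.07]
[[1.47, 0.1, 0.005], [1.37, 0.099, 0.015], [1.27, 0.097, 0.025], [1.17, 0.094, 0.034], [1.07, 0.09, 0.044], [0.97, 0.085, 0.052], [0.87, 0.08, 0.061], [0.77, 0.073, 0.068], [0.67, 0.066, 0.075], [0.57, 0.058, 0.081], [0.47, 0.05, 0.087], [0.37, 0.041, 0.091], [0.27, 0.031, 0.095], [0.17, 0.022, 0.098], [0.07, 0.012, 0.099]]
```

>>> drive_tool:
  series:
    - [[0,0,0.3,0,0,0],[0,0,0.3,0,0,0],[0,0,0.29,0,0,0],[0,0,0,0,0,0]]

```text
clock: 37.0
tcp_pos: [0.725, 0.0007, 0.1905]
orientation: [-0.004, 0.09, 0.996, 0.0]
wrist_force: [-0.6, -1.1, 0.6]
finger_gap: 0.0002
grip_force: 0.0
```

>>> drive_tool:
  series:
    - [[0.1,0,0,0,0,0],[0.1,0,0,0,0,0],[0.1,0,0,0,0,0],[0.1,0,0,0,0,0],[0.1,0,0.005,0,0,0],[0.099,0,0.015,0,0,0],[0.097,0,0.025,0,0,0],[0.094,0,0.034,0,0,0],[0,0,0,0,0,0]]

```text
clock: 38.12
tcp_pos: [0.6344, 0.0169, 0.187]
orientation: [0.001, 0.09, 0.996, 0.0]
wrist_force: [-0.0, 0.6, 0.4]
finger_gap: 0.0
grip_force: 0.0
```

```bash
python3 - <<'E'
from h import *
h=np.array([.6618,.0091]);u=np.array([.9836,-.1805])
p=avg(2);print("C",(p[:2]-h)@u-.011,p[2]-.011-.067,env.get_state()["wrist_force"])
im=viewer.read_camera("scene");k=im[120:340,270:520,::-1]
cv2.imwrite("pics/cl.png",cv2.resize(k,None,fx=2,fy=2,interpolation=cv2.INTER_CUBIC))
E
```

```text
avg [0.6349 0.0165 0.1866] [0.0001 0.0001 0.0002]
C -0.038779919283246464 0.10855165530561128 [ 0.51150734  0.36906243 -0.1721694 ]
```

View pics/cl.png

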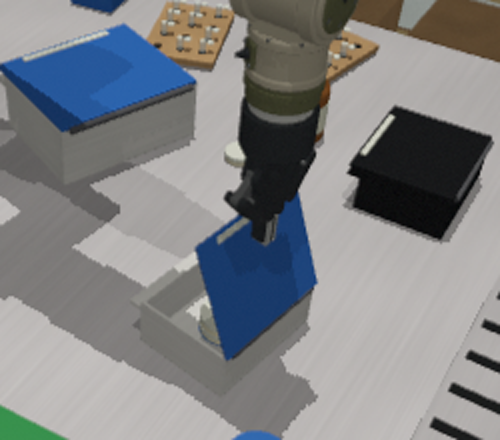

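The lid is swinging shut, at about 1.2 rad. I'll continue along the arc.

>>> drive_tool:
  series:
    - [[0.09,0,0.044,0,0,0],[0.085,0,0.052,0,0,0],[0.08,0,0.061,0,0,0],[0.073,0,0.068,0,0,0],[0.066,0,0.075,0,0,0],[0.058,0,0.081,0,0,0],[0.05,0,0.087,0,0,0],[0.041,0,0.091,0,0,0],[0.031,0,0.095,0,0,0],[0,0,0,0,0,0],[0,0,0,0,0,0]]

```text
clock: 39.65
tcp_pos: [0.5665, 0.0285, 0.1064]
orientation: [0.0, 0.091, 0.996, 0.0]
wrist_force: [0.6, 0.3, 1.0]
finger_gap: 0.0004
grip_force: 0.0
```

```bash
python3 - <<'E'
from h import *
h=np.array([.6618,.0091]);u=np.array([.9836,-.1805])
p=avg(2);print("C",(p[:2]-h)@u-.011,p[2]-.011-.067,env.get_state()["wrist_force"])
E
```

```text
avg [0.5668 0.0284 0.1067] [0.     0.     0.0001]
C -0.1079763231193928 0.02870235307915557 [-1.1492602   0.01742431  1.51801548]
```

>>> drive_tool:
  series:
    - [[0.02,0,0.09,0,0,0],[0.01,0,0.09,0,0,0],[0,0,0.01,0,0,0],[0,0,0.008,0,0,0],[0,0,0,0,0,0]]

```text
clock: 40.38
tcp_pos: [0.5624, 0.0292, 0.083]
orientation: [-0.0, 0.091, 0.996, 0.0]
wrist_force: [-0.6, 0.3, 6.9]
finger_gap: 0.0002
grip_force: 3.7
```

>>> drive_tool:
  series:
    - [[0,0,0.01,0,0,0],[0,0,0,0,0,0]]

```text
clock: 40.62
tcp_pos: [0.5624, 0.0292, 0.0828]
orientation: [0.0, 0.091, 0.996, -0.0]
wrist_force: [-4.6, 0.5, 15.9]
finger_gap: -0.0003
grip_force: 7.3
```

>>> drive_tool:
  series:
    - [[0,0,-0.1,0,0,0],[0,0,-0.4,0,0,0],[0,0,-0.5,0,0,0],[0,0.5,0,0,0,0],[0,0.5,0,0,0,0],[0,0.5,0,0,0,0],[0,0.4,0,0,0,0],[0,0,0,0,0,0],[0,0,0,0,0,0]]

```text
clock: 41.75
tcp_pos: [0.6035, 0.2533, 0.2007]
orientation: [-0.001, 0.091, 0.996, -0.0]
wrist_force: [-0.4, -0.7, 0.1]
finger_gap: -0.0002
grip_force: 0.0
```

```bash
python3 - <<'E'
from h import *
im=look();print(env.get_state()["tcp_pos"])
hsv=cv2.cvtColor(im,cv2.COLOR_RGB2HSV);m=np.zeros((480,640),bool);m[140:230,255:355]=1
b=m&(hsv[...,0]>100)&(hsv[...,0]<130)&(hsv[...,1]>120);print("lid",quad(b,.072))
im2=viewer.read_camera("scene")
for n,z in (("dish45_a",.015),("media_bottle",.1),("tube_jar",.1),("beaker",.1)):
    for d in models.silhouettes(n,"top"): print(n,round(d["score"],2),d["location"])
cv2.imwrite("pics/end.png",np.hstack([cv2.resize(im[:,:,::-1],(400,300)),cv2.resize(im2[200:400,200:467,::-1],(400,300))]))
E
```

```text
spatula 0.57 [437. 244.] [ 460.5 -283.9] [169.5  18.3] 12.6
spatula 0.18 [303. 189.] [598.6  24.3] [176.4 152.7] 79.6
[0.60393003 0.25207841 0.2014475 ]
lid (array([590.22106934,  22.65377045]), (168.60804748535156, 146.22872924804688), 79.68952941894531)
dish45_a 0.61 [429.1, 180.2]
dish45_a 0.39 [304.4, 186.8]
media_bottle 0.69 [103.7, 227.4]
media_bottle 0.18 [433.2, 241.2]
tube_jar 0.64 [397.5, 117.5]
beaker 0.61 [514.3, 193.3]
```

View pics/end.png

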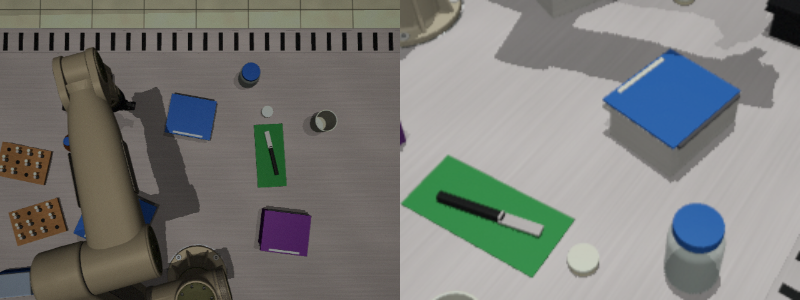

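The lid is shut, with the same footprint as at the start. The spatula lies flat on its mat and nothing else has moved, so I'm handing in.

```bash
python3 -c "
from workcell import order
print(order.hand_in())"
```

```text
the job is handed in; nothing more can be done
None
```

The job is handed in: I prised the lid open with the blade, stacked both 60 mm dishes that were there on the mark, pushed the lid shut and left the spatula flat on its mat. No verdict came back.

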